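# Show the base of the sample bottle to the inspection camera

### The job

Pull the red retaining fork of the white bottle rack fully open by its black grip, then lift the bottle with the orange cap out of its nest and hold it in the air in front of the blue inspection camera: in line with the camera's viewing direction, its base facing the lens squarely and centred, about 90 mm from the lens. Finish while still holding it there, still and not touching the camera; leave the camera, the other bottles and everything else on the table as they are.

Things in the scene. Friction and masses are not known exactly. Their poses are not given: they have to be found in the camera images.
- sample: violet plastic bottle with an ORANGE cap: 36 mm diameter, 114 mm tall, about 70 g; cap 26 mm diameter, from 88 to 114 mm above the base; shoulder from 66 to 78 mm, then a 20 mm neck. Origin: centre of its base; z: along its axis towards the cap. Starts upright in one of the rack's three nests (which one varies).
- sample_cap (a point): centre of the top of the orange cap, 114 mm from the base on the bottle's axis
- rack: fixed white block 76 (x) by 215 (y) by 45 mm high; three round nests at x = 0, y = -65, 0, 65 mm, 39 mm wide, 35 mm deep, floor 10 mm above the table (cap tops stand at 124 mm). Aluminium guides at both y ends, 86 mm high, from x = -122 to +38 mm. Origin: centre of the underside, z up; its -x side, with the fork's grip, faces the robot.
- fork (a joint): slide of the red retaining fork, m: 0 = closed, 0.060 = fully open (end stop). It opens along the rack's -x, towards the robot, with 1.5 N friction, and stays where left. Starts at 0 to 12 mm. Its teeth (86 to 92 mm above the table) lie over the shoulders of all three bottles and hold them down until it is open more than 45 mm.
- fork_grip (a point): grip point on the fork's black upright tab, which is 22 mm wide (rack y), 16 mm thick (rack x), from 92 to 132 mm above the table. The point is on its centre line, 120 mm above the table, at rack y = 0 and x = -47 mm when closed. When closed 26 mm are free between tab and caps; along rack y there is free space.
- lens (a point): centre of the lens front (black 32 mm disc in a white 60 mm ring light). z: the viewing direction, out of the lens, towards the robot and upwards, leaning 22 to 45 degrees from vertical. Behind it a blue 55 mm camera box between two aluminium cheeks on a dark plate 110 x 100 mm, 140 mm high in all. Stand fixed; tilt hinge stiff.
- camera: the inspection camera's fixed stand, carrying the camera head. Origin: centre of the underside of its dark base plate (110 mm along x, 100 mm along y); the head tilts about a hinge 95 mm above it and looks towards its -x side and up
- bottle_a: violet bottle like the sample but with a dark blue cap, in another nest of the rack. Origin: centre of its base
- bottle_b: second violet bottle with a dark blue cap, in the remaining nest. Origin: centre of its base
- loner: third violet bottle with a dark blue cap, same size, standing loose on the table to the robot's right. Origin: centre of its base
- white_bottle: white plastic bottle, 56 mm diameter, 150 mm tall, standing at the far right. Origin: centre of its base
- jar: clear jar with a blue lid, 60 mm diameter, 80 mm tall, at the right. Origin: centre of its base
- wrench: steel wrench 160 mm long lying on the table behind the rack. Origin: underside of its middle

How it is judged:
By the outcome, as a careful person would: the job done as asked, in the order asked, and still so for the second after the job is handed in, while the arm keeps its last pose, push and grip.
It also fails if it takes over 46 s, if anything falls off the work surface, if the arm or the gripper's body presses on something with over 40 N, if the wrist force passes 120 N, or if a joint passes its speed limit or range.

### The arm

A 6-joint arm with a two-finger parallel gripper is mounted at the origin on the work surface. World frame = base frame: x ahead of the robot, y to its left, z up, the work surface at z = 0. Lengths are in mm, angles in rad, forces in N, time in s.
With the tool pointing down it reaches from about 350 to 725 mm from the base axis. Payload 6 kg.
Tool frame: the origin (TCP) lies at the very end of the fingers, on their centre line; the grasp point (between the pads) lies 19 mm behind it; z points along the fingers, y is the line along which they close (so a half turn about z gives the same grasp; the last joint's range is limited). The gripper opens to 85 mm and grips with 20 to 120 N. Pads are 22 mm wide; open, the fingers measure 114 mm over their backs; the gripper's body (76 mm by 85 mm) begins 54 mm behind the grasp point. The pads swing forward as they close: fully open they stand 13 mm farther back than shut.
Start: joints at [1.606, 0.04, 0.085, 0, -1.615, -0.334], TCP at [176.598, 573.399, 231.261] pointing down, gripper open.
Joint ranges: [-2.56, 2.56], [-1.29, 2.01], [-1.08, 1.49], [-3.29, 1.98], [-2.81, -0.18], [-2.99, 2.99]. Speed limits (rad/s): [2.57, 2.57, 3.01, 3.14, 3.14, 3.14].

### API

Orientations are given as a unit quaternion [x, y, z, w].
In Python, from workcell import ctrl gives the robot as it stands.
- The arm moves only by the tool nudge_tcp, called by a JSON object that holds its "api" and its "payload". Schema: {"type":"object","properties":{"increments":{"type":"array","items":{"type":"array","items":{"type":"array","items":{"type":"number"},"minItems":7,"maxItems":7},"minItems":1,"maxItems":12},"minItems":1,"maxItems":1},"only":{"type":"string"},"quiet":{"type":"boolean"},"lines":{"type":"string"}},"required":["increments"],"additionalProperties":false}. increments is a list that holds a single list of rows (three levels of brackets), with 1 to 12 rows, each of 7 numbers: the finger opening in mm, then dx, dy, dz in units of 20 mm, then a rotation vector rx, ry, rz in units of 0.25 rad; each row is the pose to reach, as a shift and turn from the pose commanded when the call began, along the tool's axes at that moment; what a row does not reach only later rows make up. A row lasts 1/12 s, in which the tool goes at most 41.7 mm and 0.125 rad, less where a joint would pass 70% of its speed; a pose out of reach is approached as far as the arm can. The fingers move at their own pace and stop on an object; the grip force is fixed at half the most. Time passes only in rows, so rows that do not move let the fingers close. The tool returns the time, the measured TCP pose, the force, the opening and the grip force at its end. only (a regular expression) keeps the lines of the reply that match it, lines (a string "A,B") keeps lines A to B, and quiet returns only ok. Input that does not fit is refused with a message, and nothing moves.
- ctrl.get_state(): the state, without advancing time (a new reading comes with each control period).
- ctrl.capture(name): name is "side" or "top" or "wrist"; returns a dict with "frame" (480x640x3 uint8, blue, green, red), "fovy" (degrees; the focal length in pixels is half the picture's height over the tangent of half this angle, whatever the lens; pixels are square), "cx", "cy" (the principal point, pixels), "eye" and "attitude" of the camera in the world. Camera axes: x right, y down, z forward; pixel columns grow to the right and rows downward; lengths in mm; the calibration is good to about 2 mm. A picture is of the moment at which its call begins. There is no depth.
- ctrl.finish_job(): hands the job in; it is judged then, once.
The state is a dict: "time_s": time; "joints": joint angles; "qd": joint speeds; "tau": joint torques, N m; "tcp_pos": TCP position; "tool_rot": TCP orientation; "ft_force": force on the tool from outside, world axes, zero at the start; "ft_torque": the same for the moment, N m; "opening": finger opening in mm; "finger_force": force on a finger pad.
Only numpy, scipy, OpenCV 4.12 (cv2) and the standard library are available. Lean on these libraries where they do the work, as an engineer would, in place of code of your own. Each camera call takes 0.05 s, during which the arm holds its last target. There are 200 camera calls.

## Working session

There is one attempt and no reset: what is moved stays moved. The work goes in short steps, Python scripts to look and compute and a tool call to move; the robot and the scene stay as the last step left them, time stands still between calls to the robot, and variables do not carry over. Pictures are saved under pics/ and viewed, at most 10 in all, crops included, and the job is handed in when it is done.

```bash
ls; mkdir -p pics
```

Run:
```python
from workcell import ctrl
import cv2
print(ctrl.get_state())
for n in("side","top"):
    c=ctrl.capture(n);cv2.imwrite(f"pics/{n}0.png",c["frame"])
    print({k:v for k,v in c.items() if k!="frame"})
```

```text
pics
workcell.py
{'time_s': 0.0, 'joints': array([ 1.60568436e+00,  4.07833585e-02,  8.38319781e-02, -4.43637451e-04,
       -1.61550604e+00, -3.33662002e-01]), 'qd': array([-5.25219832e-04, -1.97963932e-03, -1.92092815e-04,  1.43888032e-04,
        1.95785407e-05, -1.80482824e-03]), 'tau': array([ 7.12084488e-05, -3.68214583e+01,  3.47416234e+01,  6.93241194e+00,
       -5.58472850e-03, -6.87168935e-06]), 'tcp_pos': array([176.46249517, 573.12552705, 230.31056932]), 'tool_rot': array([ 9.88863583e-01, -1.48822294e-01, -6.56692289e-05,  8.57089383e-04]), 'ft_force': array([-0.38785944,  0.01397986,  0.04876617]), 'ft_torque': array([ 0.0067923 , -0.0651681 ,  0.00213467]), 'finger_force': 0.0, 'opening': 85.46997254188383}
{'fovy': 56.331242739451234, 'cx': 328.92912585264423, 'cy': 242.41974915154054, 'eye': array([239.58914315, 582.25050026, 638.74894423]), 'attitude': array([-0.19328242,  0.86312883, -0.4569006 ,  0.09429939])}
{'fovy': 49.04958320237126, 'cx': 333.6347767244189, 'cy': 245.34785529020377, 'eye': array([ 362.91693468, -110.06902797, 1180.1681551 ]), 'attitude': array([ 0.70964937, -0.69838804,  0.07562526, -0.05415485])}
```

View pics/top0.png

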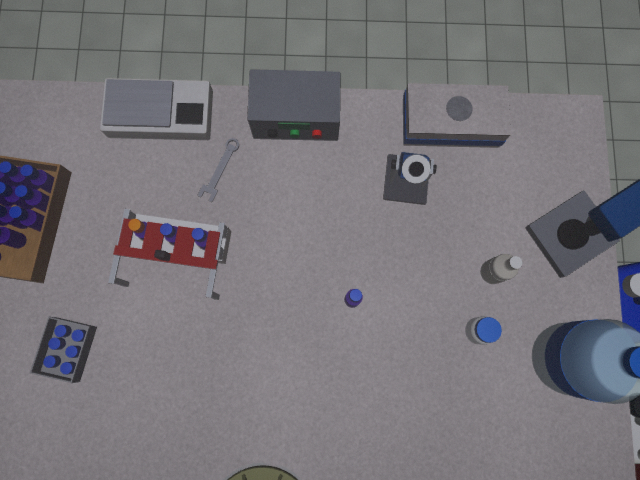

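View pics/side0.png

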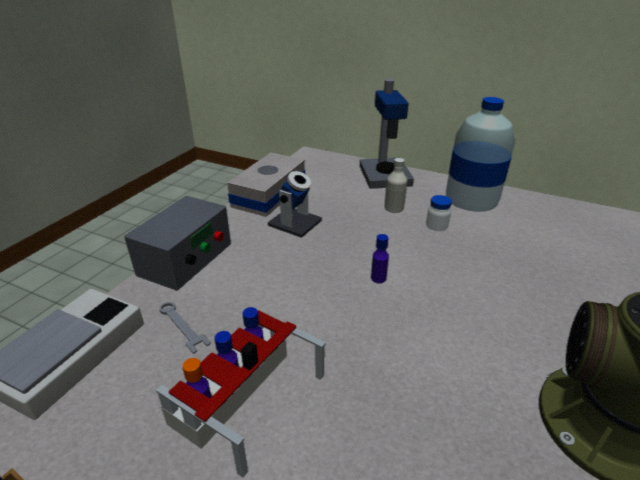

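The top view shows the rack at about (168,240). The orange cap is at (134,226), the left-hand nest, with blue caps at (166,230) and (199,234). The black grip is at (161,255), the camera head's lens at (416,169) and the loner at (355,297). The side view shows the same items: orange cap (193,371), grip (249,355), lens (299,182).

Create h.py:
```python
import numpy as np, cv2
from scipy.spatial.transform import Rotation as R
from workcell import ctrl
def ray(c,p):
    f=240/np.tan(np.radians(c["fovy"])/2)
    d=R.from_quat(c["attitude"]).apply([(p[0]-c["cx"])/f,(p[1]-c["cy"])/f,1]); return d/np.linalg.norm(d)
def onz(c,p,z):
    d=ray(c,p); return c["eye"]+d*(z-c["eye"][2])/d[2]
def proj(c,X):
    f=240/np.tan(np.radians(c["fovy"])/2)
    v=R.from_quat(c["attitude"]).inv().apply(np.array(X)-c["eye"]); return np.array([c["cx"]+f*v[...,0]/v[...,2],c["cy"]+f*v[...,1]/v[...,2]]).T
def tri(c1,p1,c2,p2):
    a,b=ray(c1,p1),ray(c2,p2)
    s,*_=np.linalg.lstsq(np.c_[a,-b],c2["eye"]-c1["eye"],rcond=None)
    A=c1["eye"]+a*s[0];B=c2["eye"]+b*s[1]; return (A+B)/2,np.linalg.norm(A-B)
def blobs(m,mn=15):
    n,l,s,c=cv2.connectedComponentsWithStats(m.astype(np.uint8)); return [(c[i].round(1).tolist(),s[i].tolist()) for i in range(1,n) if s[i,4]>=mn]
```

Run:
```python
from h import *
T=ctrl.capture("top");S=ctrl.capture("side")
for n,c in(("top",T),("side",S)):
    print(n,proj(c,np.array([[0,0,0],[176,573,231],[400,0,0],[400,400,0]])).round(0).tolist())
    h=cv2.cvtColor(c["frame"],cv2.COLOR_BGR2HSV).astype(int);H,s,v=h[...,0],h[...,1],h[...,2]
    for k,m in dict(orange=(H>8)&(H<20)&(s>180)&(v>120),blue=(H>110)&(H<122)&(s>170)&(v>90),red=((H<6)|(H>175))&(s>170)&(v>60),black=(v<30)).items():
        print(k,[b for b in blobs(m)])
a=cv2.resize(T["frame"][190:300,100:240],None,fx=4,fy=4,interpolation=2)
b=cv2.resize(T["frame"][140:210,370:450],None,fx=4,fy=4,interpolation=2)
d=cv2.resize(S["frame"][160:245,255:335],None,fx=4,fy=4,interpolation=2)
e=np.zeros((600,800,3),np.uint8)
for im,y,x in((a[:260],0,0),(d[:340,:],260,0)):e[y:y+im.shape[0],x:x+im.shape[1]]=im
e[260:540,400:720]=b
cv2.imwrite("pics/crop1.png",e)
```

```text
top [[260.0, 520.0], [-94.0, 451.0], [267.0, 325.0], [84.0, 323.0]]
orange [([133.8, 224.0], [129, 219, 11, 12, 89])]
blue [([4.6, 166.8], [0, 162, 11, 11, 96]), ([26.1, 169.9], [21, 165, 11, 11, 95]), ([1.8, 187.0], [0, 182, 5, 11, 47]), ([20.4, 190.7], [15, 185, 12, 12, 107]), ([14.7, 211.7], [9, 207, 13, 11, 110]), ([629.2, 299.4], [619, 264, 21, 68, 737])]
red [([316.2, 131.9], [313, 130, 7, 5, 31])]
black []
side [[612.0, 424.0], [445.0, 965.0], [376.0, 343.0], [266.0, 563.0]]
orange [([191.0, 364.3], [183, 358, 18, 14, 182])]
blue [([382.1, 237.0], [377, 234, 11, 7, 58]), ([249.6, 312.3], [243, 307, 14, 11, 116]), ([222.2, 336.7], [215, 331, 15, 12, 140])]
red [([216.8, 234.3], [214, 231, 8, 8, 44]), ([230.8, 367.5], [169, 311, 127, 110, 3327])]
black [([379.7, 105.5], [376, 96, 9, 21, 75]), ([391.8, 127.9], [387, 119, 11, 19, 176]), ([385.2, 167.1], [377, 162, 17, 12, 168]), ([299.6, 179.0], [295, 176, 10, 7, 52]), ([299.8, 199.4], [294, 192, 13, 15, 57]), ([283.5, 198.6], [280, 195, 8, 8, 45]), ([292.7, 228.9], [269, 220, 51, 16, 71]), ([202.7, 235.6], [192, 224, 22, 23, 135]), ([190.4, 259.2], [182, 253, 16, 14, 135]), ([633.4, 305.9], [627, 296, 13, 22, 96]), ([105.3, 311.0], [85, 299, 42, 25, 531]), ([598.0, 387.4], [553, 302, 87, 141, 5355]), ([632.4, 344.4], [620, 321, 20, 52, 331]), ([249.2, 355.2], [241, 342, 17, 27, 322]), ([568.8, 449.5], [540, 403, 68, 77, 313])]
```

View pics/crop1.png

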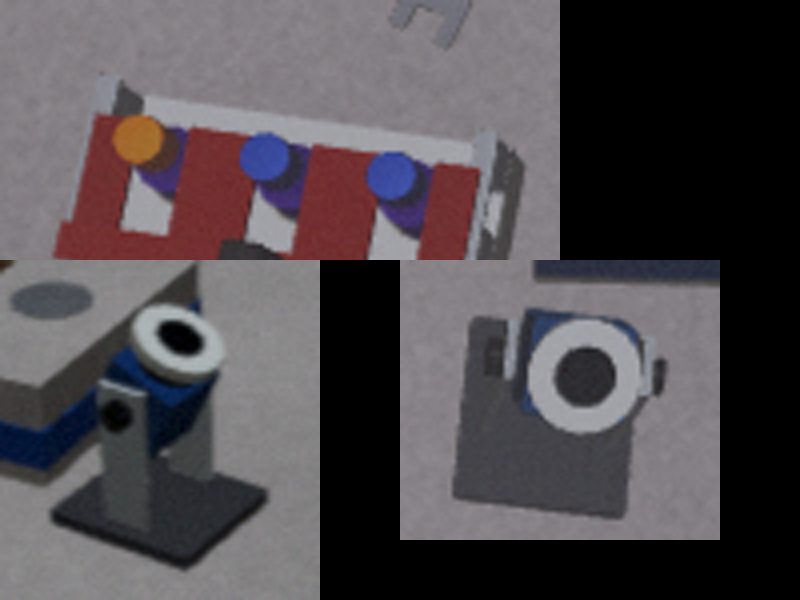

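The crop shows the bottles in the rack's left, middle and right nests, with orange on the left. The camera plate's corners are clear, and the lens centre is near (416,169) in the top view and (300,179.5) in the side view. Next I'll measure these.

Run:
```python
from h import *
T=ctrl.capture("top");S=ctrl.capture("side")
h=cv2.cvtColor(T["frame"],cv2.COLOR_BGR2HSV).astype(int);H,s,v=h[...,0],h[...,1],h[...,2]
sub=np.zeros(H.shape,bool);sub[200:290,100:235]=1
bl=blobs((H>105)&(H<122)&(s>140)&(v>120)&sub);print(bl)
og=blobs((H>8)&(H<20)&(s>150)&(v>140)&sub);print(og)
P=[onz(T,b[0],124) for b in og+bl];print(np.round(P,1))
print("red",blobs(((H<6)|(H>172))&(s>120)&sub))
print("blk",blobs((v<62)&(s<90)&sub,8))
sb=np.zeros(H.shape,bool);sb[140:215,375:445]=1
print("lens",blobs((v<70)&(s<90)&sb)); print("ring",blobs((v>170)&(s<40)&sb))
print("tri cap",tri(T,og[0][0],S,(191,363.)))
print("grip side center", [onz(S,(249.2,355.2),z).round(1) for z in(112,120)])
L=tri(T,(416.1,169.2),S,(299.8,179.3));print("lens",L)
# plate corners (plate height ~10)
cor=[(400+18+53-0,0)]
for p in [(472,317),(454,497),(622,518)]:
    q=((p[0]-400)/4+370,(p[1]-260)/4+140);print(q,onz(T,q,8).round(1))
for p in [(55,517),(187,567),(266,493)]:
    q=(p[0]/4+255,(p[1]-260)/4+160);print(q,onz(S,q,8).round(1))
```

```text
[([165.8, 228.9], [160, 224, 12, 11, 106]), ([197.4, 233.3], [192, 228, 12, 12, 107])]
[([134.0, 224.3], [128, 219, 13, 12, 109])]
[[595.4 265.7 124. ]
 [587.1 201.  124. ]
 [579.2 136.6 124. ]]
red [([140.1, 241.7], [114, 219, 49, 42, 1066]), ([193.9, 249.1], [167, 226, 53, 43, 1194])]
blk [([172.9, 231.8], [171, 228, 4, 8, 15]), ([162.1, 255.0], [155, 250, 15, 11, 121])]
lens [([424.0, 142.0], [404, 140, 41, 5, 166]), ([400.2, 165.1], [397, 154, 7, 23, 59]), ([392.8, 165.8], [390, 156, 7, 21, 75]), ([416.0, 168.5], [409, 162, 15, 14, 163]), ([434.5, 168.8], [434, 165, 2, 9, 17]), ([400.0, 200.5], [393, 200, 15, 2, 15])]
ring []
tri cap (array([596.4980428 , 266.03061093, 125.15088695]), np.float64(2.940653541945573))
grip side center [array([537.7, 208.4, 112. ]), array([533.2, 214.1, 120. ])]
lens (array([ 723.77715003, -310.45957999,  135.00862774]), np.float64(2.5112947652777757))
(388.0, 154.25) [ 801.4 -269.4    8. ]
(383.5, 199.25) [ 691.8 -258.3    8. ]
(425.5, 204.5) [ 681.3 -355.8    8. ]
(268.75, 224.25) [ 797.2 -265.5    8. ]
(301.75, 236.75) [ 691.3 -250.9    8. ]
(321.5, 218.25) [ 685.3 -354.2    8. ]
```

Add to h.py:
```python
RO=np.array([587.2,201.1,0]);yaw=-0.125;RX=np.array([np.cos(yaw),np.sin(yaw),0]);RY=np.array([-RX[1],RX[0],0])
def go(P,M):
    s=ctrl.get_state();Q=R.from_quat(s["tool_rot"])
    print("shift",Q.inv().apply(np.array(P)-s["tcp_pos"]).round(1),"turn",(Q.inv()*R.from_matrix(M)).as_rotvec().round(3))
DOWN=np.c_[RX,-RY,[0,0,-1]]
```

Run:
```python
from h import *
T=ctrl.capture("top")
for p,z in(((162.1,255),120),((161.5,254),132)):
    g=onz(T,p,z);print(g,(g-RO)@RX,(g-RO)@RY)
go(RO-50*RX+[0,0,170],DOWN)
```

```text
[533.8808664  205.72221729 120.        ] -53.47939368091707 -2.0613955526882726
[533.94930632 203.48207349 132.        ] -53.13219842197707 -4.275528272630469
shift [452.8 243.5  61.2] turn [ 0.    -0.    -0.174]
```
Grip at about x=-51..-53. Use -52: 2 mm less shift; target directional. y ~ -1..-2 fine (fingers center).

The manual's scale: shifts go in units of 20 mm and turns go in units of 0.25 rad. Converting my numbers, 61 mm is 3.05, 41 mm is 2.05, -0.174 rad is -0.696.

{"api": "nudge_tcp", "payload": {"increments": [[[85, 1.9, 1, 0, 0, 0, 0], [85, 3.8, 2.05, 0, 0, 0, -0.2], [85, 5.65, 3.05, 0, 0, 0, -0.4], [85, 7.55, 4.05, 0, 0, 0, -0.696], [85, 9.4, 5.1, 0, 0, 0, -0.696], [85, 11.3, 6.1, 0, 0, 0, -0.696], [85, 13.15, 7.1, 0.5, 0, 0, -0.696], [85, 15, 8.1, 1, 0, 0, -0.696], [85, 16.9, 9.15, 1.5, 0, 0, -0.696], [85, 18.75, 10.15, 1.5, 0, 0, -0.696], [85, 20.65, 11.15, 1.5, 0, 0, -0.696], [85, 22.5, 12.2, 1.5, 0, 0, -0.696]]]}}

```text
time_s: 1.35
tcp_pos: [525.5, 216.8, 201.2]
tool_rot: [0.998, -0.062, -0.0, 0.0]
ft_force: [0.6, 1.3, 0.5]
opening: 85.0
finger_force: 0.0
```

Run:
```python
from h import *
go(RO-52*RX+[0,0,104],DOWN)
```

```text
shift [11.2  7.9 97.2] turn [0. 0. 0.]
```

{"api": "nudge_tcp", "payload": {"increments": [[[85, 0, 0, 0, 0, 0, 0], [85, 0, 0, 0, 0, 0, 0]]]}}

```text
time_s: 1.52
tcp_pos: [525.6, 216.6, 200.8]
tool_rot: [0.998, -0.064, -0.0, 0.0]
ft_force: [-0.5, 1.0, 0.2]
opening: 85.1
finger_force: 0.0
```

Run:
```python
from h import *
c=ctrl.capture("wrist");cv2.imwrite("pics/w1.png",c["frame"])
go(RO-52*RX+[0,0,104],DOWN)
```

```text
shift [12.1  8.7 97. ] turn [ 0.     0.001 -0.002]
```

View pics/w1.png

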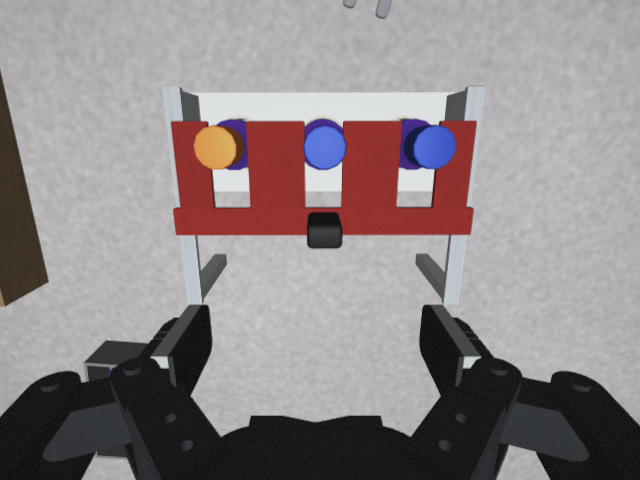

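The wrist view shows the rack squarely. The orange cap is at (218,148), the blue caps at (325,148) and (435,147), and the grip's top is about (325,230).

Run:
```python
from h import *
c=ctrl.capture("wrist")
h=cv2.cvtColor(c["frame"],cv2.COLOR_BGR2HSV).astype(int);H,s,v=h[...,0],h[...,1],h[...,2]
o=blobs((H>8)&(H<20)&(s>120)&(v>120),200);b=blobs((H>105)&(H<122)&(s>140)&(v>140),200)
P=[onz(c,x[0],124) for x in o+b]
print(o,b)
for p in P:print(p.round(1),((p-RO)@RX).round(1),((p-RO)@RY).round(1))
sub=np.zeros(H.shape,bool);sub[200:260,290:360]=1
k=blobs((v<60)&(s<90)&sub,50);print(k)
for q,z in((k[0][0],124),((325,221),132),((325,213),132),((325,249),92)):
    p=onz(c,q,z);print(p.round(1),((p-RO)@RX).round(1),((p-RO)@RY).round(1))
```

```text
[([216.9, 145.3], [196, 124, 43, 44, 1449])] [([326.8, 145.4], [306, 124, 42, 44, 1431]), ([436.5, 145.3], [416, 124, 42, 43, 1396])]
[597.9 266.7 124. ] 2.5 66.4
[589.8 202.5 124. ] 2.4 1.7
[581.7 138.3 124. ] 2.4 -63.0
[([325.9, 228.8], [309, 211, 35, 36, 896])]
[539.3 208.9 124. ] -48.5 1.8
[546.4 208.9 132. ] -41.5 2.6
[551.3 208.3 132. ] -36.5 2.7
[515.6 211.5  92. ] -72.3 1.4
```

```bash
sed -i 's/^RO=np.array(\[587.2,201.1,0\])/RO=np.array([588.8,202.0,0])/' h.py
```

Run:
```python
from h import *
c=ctrl.capture("wrist");print(c["eye"],R.from_quat(c["attitude"]).as_matrix()[:,2])
W=np.array([589.7,202.4,0])
for q in(0,6,12):
    print(q,[proj(c,W+RX*(x-q)+[0,0,z]).round(0) .tolist() for x,z in((-39,132),(-55,132),(-39,92),(-55,92))])
go(RO-52*RX+[0,0,104],DOWN)
```

```text
[597.59911873 209.24685659 343.47832138] [-0.28989293  0.03605946 -0.95637953]
0 [[328.0, 212.0], [328.0, 238.0], [326.0, 200.0], [326.0, 222.0]]
6 [[328.0, 222.0], [328.0, 247.0], [326.0, 209.0], [326.0, 230.0]]
12 [[328.0, 232.0], [328.0, 256.0], [326.0, 217.0], [326.0, 238.0]]
shift [14.4  9.  97.4] turn [-0.     0.     0.001]
```

{"api": "nudge_tcp", "payload": {"increments": [[[85, 0.65, 0.45, 1.5, 0, 0, 0], [85, 0.65, 0.45, 3.2, 0, 0, 0], [85, 0.65, 0.45, 4.85, 0, 0, 0], [22, 0.65, 0.45, 4.85, 0, 0, 0], [10, 0.65, 0.45, 4.85, 0, 0, 0], [10, 0.65, 0.45, 4.85, 0, 0, 0], [10, 0.65, 0.45, 4.85, 0, 0, 0], [10, 0.65, 0.45, 4.85, 0, 0, 0], [10, 0.65, 0.45, 4.85, 0, 0, 0]]]}}

```text
time_s: 2.42
tcp_pos: [537.4, 209.4, 107.1]
tool_rot: [0.998, -0.062, 0.002, -0.002]
ft_force: [-1.5, 3.6, 6.3]
opening: 20.8
finger_force: 60.5
```

Converted, -20 mm is -1, -53 mm is -2.65.

{"api": "nudge_tcp", "payload": {"increments": [[[10, -0.4, 0, 0, 0, 0, 0], [10, -1, 0, 0, 0, 0, 0], [10, -1.6, 0, 0, 0, 0, 0], [10, -2.2, 0, 0, 0, 0, 0], [10, -2.5, 0, 0, 0, 0, 0], [10, -2.65, 0, 0, 0, 0, 0], [10, -2.65, 0, 0, 0, 0, 0], [10, -2.65, 0, 0, 0, 0, 0]]]}}

```text
time_s: 3.08
tcp_pos: [484.7, 216.1, 107.2]
tool_rot: [0.998, -0.062, 0.002, -0.002]
ft_force: [-1.1, 4.4, 7.9]
opening: 20.8
finger_force: 60.8
```

Not at the stop yet, so I'll pull on in small steps.

Converted, -3 mm is -0.15, -2 mm is -0.1.

{"api": "nudge_tcp", "payload": {"increments": [[[10, -0.1, 0, 0, 0, 0, 0], [10, -0.15, 0, 0, 0, 0, 0], [10, -0.15, 0, 0, 0, 0, 0]]]}}

```text
time_s: 3.33
tcp_pos: [483.5, 216.3, 107.2]
tool_rot: [0.998, -0.062, 0.004, -0.002]
ft_force: [9.8, 4.3, 3.6]
opening: 20.6
finger_force: 60.2
```

{"api": "nudge_tcp", "payload": {"increments": [[[10, -0.1, 0, 0, 0, 0, 0], [10, -0.15, 0, 0, 0, 0, 0], [10, -0.15, 0, 0, 0, 0, 0]]]}}

```text
time_s: 3.58
tcp_pos: [483.3, 216.3, 107.2]
tool_rot: [0.998, -0.063, 0.007, -0.002]
ft_force: [26.6, 2.4, -5.1]
opening: 21.1
finger_force: 59.3
```

End stop reached: the force rose and motion stopped. I'll relax slightly, release and rise.

{"api": "nudge_tcp", "payload": {"increments": [[[10, 0.175, 0, 0, 0, 0, 0], [85, 0.175, 0, 0, 0, 0, 0], [85, 0.175, 0, 0, 0, 0, 0], [85, 0.175, 0, 0, 0, 0, 0], [85, 0.175, 0, 0, 0, 0, 0], [85, 0.175, 0, 0, 0, 0, 0], [85, 0.175, 0, -2.05, 0, 0, 0], [85, 0.175, 0, -4.1, 0, 0, 0], [85, 0.175, 0, -5, 0, 0, 0], [85, 0.175, 0, -5, 0, 0, 0]]]}}

```text
time_s: 4.42
tcp_pos: [482.9, 215.6, 210.6]
tool_rot: [0.998, -0.062, 0.004, -0.002]
ft_force: [0.1, 0.8, 0.8]
opening: 85.2
finger_force: 0.0
```

Run:
```python
from h import *
c=ctrl.capture("wrist")
h=cv2.cvtColor(c["frame"],cv2.COLOR_BGR2HSV).astype(int);H,s,v=h[...,0],h[...,1],h[...,2]
o=blobs((H>8)&(H<20)&(s>120)&(v>120),200);b=blobs((H>105)&(H<122)&(s>140)&(v>140),200)
P=[onz(c,x[0],124) for x in o+b]
for p in P:print(p.round(1),((p-RO)@RX).round(1),((p-RO)@RY).round(1))
W=np.array([589.7,202.4,0])
print([proj(c,W+RX*(x-60)+[0,0,z]).round(0) .tolist() for x,z in((-39,132),(-55,132))])
cv2.imwrite("pics/w2.png",c["frame"])
go(RO+65*RY+[0,0,170],DOWN)
```

```text
[597.5 266.5 124. ] 0.6 65.0
[589.4 202.5 124. ] 0.5 0.5
[581.3 138.4 124. ] 0.5 -64.1
[434.1 369.4 124. ] -174.4 146.8
[416.4 376.8 124. ] -192.9 151.9
[[315.0, 240.0], [315.0, 263.0]]
shift [107.5 -64.8  38. ] turn [-0.003 -0.004  0.   ]
```

View pics/w2.png

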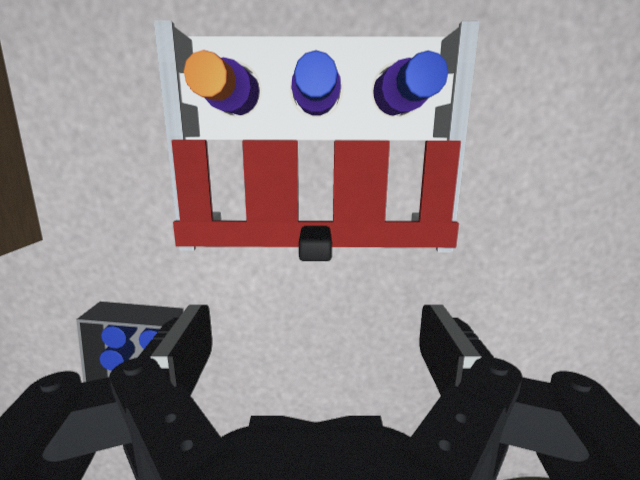

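The fork is open, with all the teeth clear of the bottles. Wrist image: orange cap at (206,74), tab at (316,243). Next I'll go above the sample with the fingers at 45 mm, then lower.

{"api": "nudge_tcp", "payload": {"increments": [[[45, 1.75, -1, 0, 0, 0, 0], [45, 3.5, -2, 0, 0, 0, 0], [45, 5.375, -3.25, 0, 0, 0, 0], [45, 5.375, -3.25, 1.9, 0, 0, 0], [45, 5.375, -3.25, 1.9, 0, 0, 0], [45, 5.375, -3.25, 1.9, 0, 0, 0]]]}}

```text
time_s: 4.97
tcp_pos: [594.4, 265.0, 161.9]
tool_rot: [0.998, -0.062, -0.003, 0.003]
ft_force: [0.7, -0.7, 0.3]
opening: 44.9
finger_force: 0.0
```

Run:
```python
from h import *
go(RO+65*RY+[0,0,95],DOWN)
```

```text
shift [ 2.7 -2.2 66.9] turn [ 0.006  0.006 -0.   ]
```

{"api": "nudge_tcp", "payload": {"increments": [[[45, 0, 0, 0, 0, 0, 0], [45, 0, 0, 0, 0, 0, 0], [45, 0, 0, 0, 0, 0, 0]]]}}

```text
time_s: 5.22
tcp_pos: [595.9, 266.0, 169.5]
tool_rot: [0.998, -0.062, 0.002, -0.001]
ft_force: [-0.1, 0.1, -0.1]
opening: 44.8
finger_force: 0.0
```

Run:
```python
from h import *
go(RO+65*RY+[0,0,95],DOWN)
```

```text
shift [ 0.7 -0.4 74.5] turn [-0.003 -0.003  0.001]
```

Converted, 74 mm is 3.7, 68 mm is 3.4.

{"api": "nudge_tcp", "payload": {"increments": [[[45, 0.035, -0.02, 1, 0, 0, 0], [45, 0.035, -0.02, 2, 0, 0, 0], [45, 0.035, -0.02, 2.85, 0, 0, 0], [45, 0.035, -0.02, 3.4, 0, 0, 0], [45, 0.035, -0.02, 3.7, 0, 0, 0], [45, 0.035, -0.02, 3.7, 0, 0, 0], [45, 0.035, -0.02, 3.7, 0, 0, 0]]]}}

```text
time_s: 5.8
tcp_pos: [597.0, 266.4, 93.7]
tool_rot: [0.998, -0.062, 0.001, -0.0]
ft_force: [0.4, -1.2, 0.2]
opening: 44.9
finger_force: 0.0
```

{"api": "nudge_tcp", "payload": {"increments": [[[30, 0, 0, 0, 0, 0, 0], [15, 0, 0, 0, 0, 0, 0], [15, 0, 0, 0, 0, 0, 0], [15, 0, 0, 0, 0, 0, 0], [15, 0, 0, 0, 0, 0, 0], [15, 0, 0, 0, 0, 0, 0]]]}}

```text
time_s: 6.3
tcp_pos: [597.6, 266.8, 94.2]
tool_rot: [0.998, -0.062, 0.001, -0.001]
ft_force: [0.0, 1.0, 5.6]
opening: 24.5
finger_force: 58.8
```

Converted, -200 mm is -10, -180 mm is -9.

{"api": "nudge_tcp", "payload": {"increments": [[[15, 0, 0, -0.5, 0, 0, 0], [15, 0, 0, -1.25, 0, 0, 0], [15, 0, 0, -2.1, 0, 0, 0], [15, 0, 0, -3, 0, 0, 0], [15, 0, 0, -4, 0, 0, 0], [15, 0, 0, -5.25, 0, 0, 0], [15, 0, 0, -6.5, 0, 0, 0], [15, 0, 0, -7.75, 0, 0, 0], [15, 0, 0, -9, 0, 0, 0], [15, 0, 0, -10, 0, 0, 0], [15, 0, 0, -10, 0, 0, 0], [15, 0, 0, -10, 0, 0, 0]]]}}

```text
time_s: 7.3
tcp_pos: [596.8, 266.5, 293.6]
tool_rot: [0.998, -0.062, 0.001, -0.001]
ft_force: [-0.6, 0.8, -1.8]
opening: 24.7
finger_force: 59.1
```

Run:
```python
from h import *
t=np.radians(24);sx=np.array([np.cos(.1),-np.sin(.1),0]);sy=np.array([-sx[1],sx[0],0])
L=np.array([724,-310.5,135]);lz=-sx*np.sin(t)+np.array([0,0,np.cos(t)])
M=np.c_[np.cross(-sy,-lz),-sy,-lz];print(np.linalg.det(M))
go(L+lz*(90+84)+0*lz,M); go(L+lz*(150+84)-120*sx+40*lz,M)
```

```text
1.0000000000000002
shift [127.3 558.4  -1. ] turn [ 0.004  0.418 -0.025]
shift [-33.2 562.3 -92.6] turn [ 0.004  0.418 -0.025]
```

{"api": "nudge_tcp", "payload": {"increments": [[[15, 0, 1, -0.5, 0, 0, 0], [15, 0, 2.75, -1.5, 0, 0, 0], [15, -0.5, 4.6, -2.5, 0, 0.16, 0], [15, -0.5, 6.5, -3, 0, 0.32, 0], [15, -0.5, 8.4, -3.5, 0, 0.56, 0], [15, -1, 10.3, -4, 0, 0.8, 0], [15, -1, 12.2, -4.5, 0, 1.04, 0], [15, -1.5, 14.1, -4.65, 0, 1.28, 0], [15, -1.65, 16, -4.65, 0, 1.52, -0.08], [15, -1.65, 17.9, -4.65, 0, 1.672, -0.1], [15, -1.65, 19.8, -4.65, 0, 1.672, -0.1], [15, -1.65, 21.7, -4.65, 0, 1.672, -0.1]]]}}

```text
time_s: 8.3
tcp_pos: [507.9, -161.6, 384.4]
tool_rot: [0.977, -0.048, 0.207, 0.013]
ft_force: [1.7, 0.4, -0.9]
opening: 24.3
finger_force: 59.1
```

{"api": "nudge_tcp", "payload": {"increments": [[[15, 0, 1.85, 0, 0, 0, 0], [15, 0, 3.6, 0, 0, 0, 0], [15, 0, 5.1, 0, 0, 0, 0], [15, 0, 6.1, 0, 0, 0, 0], [15, 0, 6.4, 0, 0, 0, 0], [15, 0, 6.4, 0, 0, 0, 0], [15, 0, 6.4, 0, 0, 0, 0], [15, 0, 6.4, 0, 0, 0, 0]]]}}

```text
time_s: 8.97
tcp_pos: [497.1, -286.6, 385.6]
tool_rot: [0.977, -0.048, 0.207, 0.013]
ft_force: [-0.5, -0.5, -1.3]
opening: 24.1
finger_force: 59.1
```

Run:
```python
from h import *
c=ctrl.capture("wrist");cv2.imwrite("pics/w3.png",c["frame"]);print(c["fovy"],proj(c,[724,-310.5,135]))
print(ctrl.get_state()["joints"])
```

```text
67.44988687716035 [315.35966594 103.46597187]
[-0.19524132 -0.31022637  0.01189166 -0.03452899 -1.4765031   1.66417549]
```

View pics/w3.png

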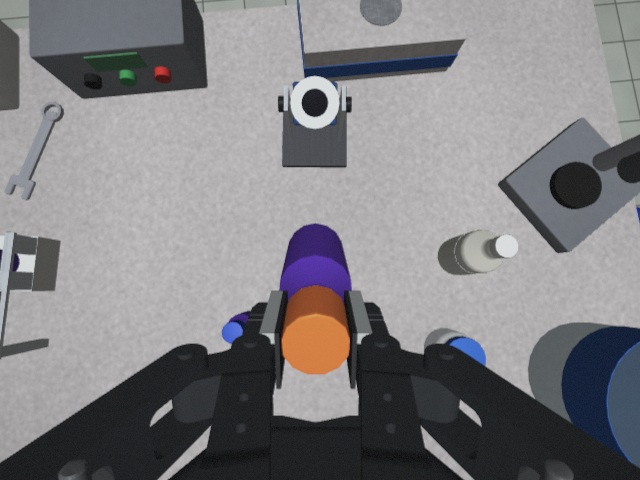

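The wrist view shows the bottle held straight along the tool axis (orange cap at (316,330)). The ring light is at (315,103) with the black lens centred in it. Next I'll get the ring's pose in closed form from its ellipses.

Add to h.py:
```python
def circle(c,pts,r):
    f=240/np.tan(np.radians(c["fovy"])/2)
    (x,y),(a,b),th=cv2.fitEllipse(np.float32(pts).reshape(-1,1,2))
    u=(x-c["cx"])/f;v=(y-c["cy"])/f;a/=2*f;b/=2*f;th=np.radians(th)
    Rm=np.array([[np.cos(th),-np.sin(th)],[np.sin(th),np.cos(th)]])
    A=Rm@np.diag([1/a**2,1/b**2])@Rm.T;m=np.array([u,v])
    Q=np.zeros((3,3));Q[:2,:2]=A;Q[:2,2]=Q[2,:2]=-A@m;Q[2,2]=m@A@m-1
    w,V=np.linalg.eigh(Q) # w0<0<w1<=w2
    l3,l2,l1=w; V=V[:,::-1]
    g=np.sqrt((l1-l2)/(l1-l3));h=np.sqrt((l2-l3)/(l1-l3));out=[]
    Rw=R.from_quat(c["attitude"])
    for s in(1,-1):
        n=V@np.array([s*g,0,h]);p=V@np.array([s*r*np.sqrt(-l3*(l1-l2)/(l1*(l1-l3)))*1,0,0])
        # centre: normal to polar; C ~ Q^-1 n, scaled by distance from radius
        C=np.linalg.solve(Q,n);C/=C[2]
        if n[2]>0:n=-n
        d=r*np.sqrt(-l1*l2*0+1) # placeholder scale from mean semi-axis
        k=r/np.sqrt(a*b)*np.sqrt(abs(n@C)/np.linalg.norm([C[0],C[1],1]))
        out.append((c["eye"]+Rw.apply(C*k),Rw.apply(n)))
    return (x,y),(2*a*f,2*b*f),out
def ring(c,guess,rad,thr=120,off=0):
    g=cv2.cvtColor(c["frame"],cv2.COLOR_BGR2GRAY);h=cv2.cvtColor(c["frame"],cv2.COLOR_BGR2HSV)
    k=4;x0,y0=int(guess[0]-rad),int(guess[1]-rad)
    s=cv2.resize(c["frame"][y0:y0+2*rad,x0:x0+2*rad],None,fx=k,fy=k,interpolation=cv2.INTER_CUBIC)
    h=cv2.cvtColor(s,cv2.COLOR_BGR2HSV).astype(int)
    m=((h[...,2]>thr)&(h[...,1]<60)).astype(np.uint8)
    m=cv2.morphologyEx(m,cv2.MORPH_OPEN,cv2.getStructuringElement(2,(9,9)))
    n,l,st,ce=cv2.connectedComponentsWithStats(m)
    cs,_=cv2.findContours((l==1+st[1:,4].argmax()).astype(np.uint8),cv2.RETR_CCOMP,cv2.CHAIN_APPROX_NONE)
    cs=sorted(cs,key=len)[::-1]
    return [((q.reshape(-1,2)+.5)/k-.5+[x0,y0]) for q in cs[:2]],s
def fmt(o):
    sx=np.array([np.cos(.1),-np.sin(.1),0])
    return [(C.round(1).tolist(),"tilt",np.degrees(np.arctan2(-n@sx,n[2])).round(1),"yaw",np.degrees(np.arctan2(n[1],-n[0])).round(1)) for C,n in o]
```

Run:
```python
from h import *
for n,g,r,t in(("wrist",(315,103),32,215),("top",(416,169),18,160),("side",(300,181),16,170)):
    c=ctrl.capture(n);q,s=ring(c,g,r,t);cv2.imwrite(f"pics/r_{n}.png",s)
    for pts,rad in zip(q,(30,16)):
        if len(pts)<20: continue
        e=circle(c,pts,rad);print(n,rad,np.round(e[0],1),np.round(e[1],1),*fmt(e[2]),sep="\n  ")
```

```text
wrist
  30
  [314.6 102.2]
  [47.4 50.5]
  ([727.9, -309.7, 130.5], 'tilt', np.float64(21.4), 'yaw', np.float64(6.5))
  ([727.5, -309.7, 130.5], 'tilt', np.float64(34.8), 'yaw', np.float64(5.6))
wrist
  16
  [314.7 102.6]
  [28.1 30.4]
  ([703.6, -307.3, 175.8], 'tilt', np.float64(30.5), 'yaw', np.float64(-9.6))
  ([703.6, -307.2, 175.8], 'tilt', np.float64(25.7), 'yaw', np.float64(23.9))
top
  30
  [416.2 168.6]
  [27.7 29.3]
  ([716.9, -307.2, 154.0], 'tilt', np.float64(38.4), 'yaw', np.float64(16.9))
  ([717.4, -307.2, 154.1], 'tilt', np.float64(1.4), 'yaw', np.float64(86.9))
top
  16
  [415.9 168.7]
  [15.8 16.4]
  ([702.1, -298.5, 196.8], 'tilt', np.float64(30.3), 'yaw', np.float64(10.6))
  ([702.2, -298.4, 196.8], 'tilt', np.float64(9.3), 'yaw', np.float64(62.8))
side
  30
  [294.4 177.3]
  [ 9.8 11.1]
  ([1321.8, -1347.4, -445.4], 'tilt', np.float64(52.0), 'yaw', np.float64(31.3))
  ([1322.0, -1347.2, -445.5], 'tilt', np.float64(41.1), 'yaw', np.float64(85.0))
```

Run:
```python
from h import *
T=ctrl.capture("top");S=ctrl.capture("side");W=ctrl.capture("wrist")
print("loner",onz(T,(355,296),114))
pts=[(T,(416.1,168.6)),(S,(299.7,179.0)),(W,(314.6,102.4))]
A=np.zeros((3,3));b=np.zeros(3)
for c,p in pts:
    d=ray(c,p);P=np.eye(3)-np.outer(d,d);A+=P;b+=P@c["eye"]
L=np.linalg.solve(A,b);print("L",L)
for c,p in pts:print(proj(c,L)-p)
print("W-S",tri(W,pts[2][1],S,pts[1][1]),"W-T",tri(W,pts[2][1],T,pts[0][1]))
t=np.radians(53);sx=np.array([np.cos(.1),-np.sin(.1),0]);sy=np.array([-sx[1],sx[0],0]);z=np.array([0,0,1])
tz=sx*np.sin(t)-z*np.cos(t);M=np.c_[np.cross(-sy,tz),-sy,tz]
P=L+300*(-.81*sx+.59*z)+143*tz-72*M[:,0]-10*sy;print(P,P+84*tz)
go(P,M)
```

```text
loner [ 457.74289413 -186.01170312  114.        ]
L [ 724.70547654 -310.19486423  136.21583619]
[-0.21912461 -0.58821576]
[ 0.1984286 -0.0393671]
[0.24624676 0.7299571 ]
W-S (array([ 725.42754875, -310.04083973,  136.14894728]), np.float64(0.48736130165637553)) W-T (array([ 720.5398748 , -309.19376938,  145.3076907 ]), np.float64(0.7397395964929482))
[ 552.44125071 -302.9609988   169.65453116] [ 619.19148607 -309.65836178  119.10206921]
shift [-36.3   9.3 220.9] turn [0.004 0.507 0.004]
```

Converted, -36 mm is -1.8, 9 mm is 0.45, 0.507 rad is 2.028.

{"api": "nudge_tcp", "payload": {"increments": [[[15, -0.2, 0.05, 1.25, 0, 0.2, 0], [15, -0.5, 0.15, 2.75, 0, 0.52, 0], [15, -0.8, 0.2, 4.5, 0, 0.88, 0], [15, -1.1, 0.3, 6.25, 0, 1.24, 0], [15, -1.4, 0.35, 8, 0, 1.6, 0], [15, -1.65, 0.45, 9.5, 0, 1.88, 0], [15, -1.8, 0.45, 10.6, 0, 2.028, 0], [15, -1.8, 0.45, 11, 0, 2.028, 0], [15, -1.8, 0.45, 11, 0, 2.028, 0], [15, -1.8, 0.45, 11, 0, 2.028, 0], [15, -1.8, 0.45, 11, 0, 2.028, 0]]]}}

```text
time_s: 10.23
tcp_pos: [553.3, -303.6, 174.1]
tool_rot: [0.893, -0.043, 0.447, 0.026]
ft_force: [-0.1, 0.6, 1.8]
opening: 24.5
finger_force: 59.2
```

Run:
```python
from h import *
c=ctrl.capture("wrist");cv2.imwrite("pics/w4.png",c["frame"]);print(proj(c,[724.7,-310.2,136.2]))
```

```text
[301.97812125 134.24638689]
```

View pics/w4.png

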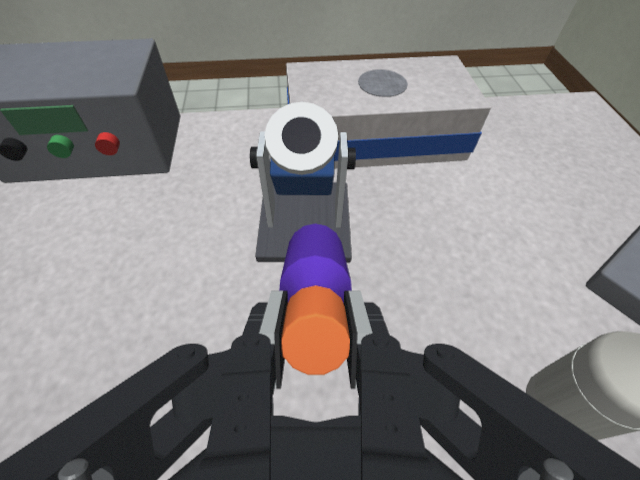

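The ring is at (302,136), now a clear ellipse, with the dark lens at (301,135) and the hinge knobs at (253,157) and (351,157).

Run:
```python
from h import *
c=ctrl.capture("wrist")
for t in(200,215,230):
    q,s=ring(c,(302,136),45,t)
    for pts,rad in zip(q,(30,16)):
        if len(pts)<20: continue
        e=circle(c,pts,rad);print(t,rad,np.round(e[0],1),np.round(e[1],1),*fmt(e[2]),sep="\n  ")
        if rad==30:
            vis=s.copy();cv2.polylines(vis,[((pts-[257,91]+.5)*4).astype(int)],True,(0,0,255),1);cv2.imwrite(f"pics/r4_{t}.png",vis)
```

```text
200
  30
  [299.2 135.6]
  [67.1 78.4]
  ([704.9, -307.1, 147.4], 'tilt', np.float64(86.9), 'yaw', np.float64(-2.8))
  ([707.3, -306.8, 149.2], 'tilt', np.float64(18.5), 'yaw', np.float64(20.4))
200
  16
  [301.1 134.8]
  [38.1 40.4]
  ([714.5, -308.8, 142.7], 'tilt', np.float64(78.0), 'yaw', np.float64(2.0))
  ([715.0, -308.8, 143.1], 'tilt', np.float64(27.5), 'yaw', np.float64(6.0))
215
  30
  [300.7 135.3]
  [67.1 73.2]
  ([721.3, -308.9, 135.4], 'tilt', np.float64(81.0), 'yaw', np.float64(2.5))
  ([723.3, -309.0, 136.9], 'tilt', np.float64(24.3), 'yaw', np.float64(4.7))
215
  16
  [301.1 134.8]
  [38.6 40.8]
  ([712.3, -308.7, 144.3], 'tilt', np.float64(77.7), 'yaw', np.float64(1.9))
  ([712.8, -308.7, 144.7], 'tilt', np.float64(27.9), 'yaw', np.float64(6.0))
230
  30
  [301.  135.6]
  [65.5 71.4]
  ([726.9, -309.6, 130.8], 'tilt', np.float64(80.9), 'yaw', np.float64(2.1))
  ([728.9, -309.6, 132.2], 'tilt', np.float64(24.2), 'yaw', np.float64(6.0))
230
  16
  [301.1 134.7]
  [39.7 41.5]
  ([708.4, -308.5, 147.3], 'tilt', np.float64(76.3), 'yaw', np.float64(2.1))
  ([708.9, -308.5, 147.7], 'tilt', np.float64(29.3), 'yaw', np.float64(5.5))
```

View pics/r4_215.png

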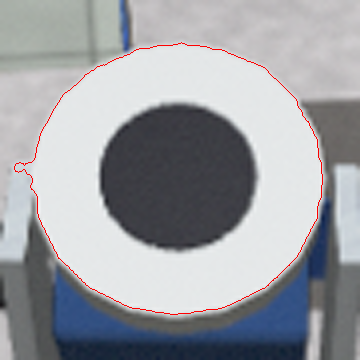

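Run:
```python
from h import *
c=ctrl.capture("wrist")
for t in(205,215,225):
    q,s=ring(c,(302,136),45,t);p=q[0];p=p[p[:,0]>268]
    e=circle(c,p,30);print(t,np.round(e[0],1),np.round(e[1],1),fmt(e[2])[1])
g=cv2.cvtColor(cv2.resize(c["frame"][91:181,257:347],None,fx=4,fy=4,interpolation=cv2.INTER_CUBIC),6)
for t in(110,150,180):
    cs,_=cv2.findContours(((g<t)).astype(np.uint8),0,1)
    p=[k for k in cs if cv2.pointPolygonTest(k,(178,176),False)>0][0].reshape(-1,2)
    p=(p+.5)/4-.5+[257,91];e=circle(c,p,16);print(t,np.round(e[0],1),np.round(e[1],1),fmt(e[2])[1])
# knobs: hinge axis direction, midpoint on height 95
k=blobs(((cv2.cvtColor(c["frame"],6)<50)[140:175,240:365]),20);print([(np.array(b[0])+[240,140],b[1][4]) for b in k])
for b in k:print(onz(c,np.array(b[0])+[240,140],95).round(1))
S=ctrl.capture("side");print(proj(S,[724.7,-310.2,136.2]))
# bottle axis check in wrist view: cap and base expected on tool axis
s=ctrl.get_state();Q=R.from_quat(s["tool_rot"])
for d in(84,-30):print(d,proj(c,s["tcp_pos"]+Q.apply([0,0,d])))
h=cv2.cvtColor(c["frame"],cv2.COLOR_BGR2HSV).astype(int);H=h[...,0]
print("cap",[b for b in blobs((H<20)&(H>5)&(h[...,1]>120)&(h[...,2]>150),400)],"violet",[b for b in blobs((H>120)&(H<140)&(h[...,1]>120),400)])
```

```text
205 [301.1 134.5] [68.  72.6] ([725.4, -309.4, 135.2], 'tilt', np.float64(26.7), 'yaw', np.float64(6.1))
215 [301.1 134.6] [67.4 72.2] ([726.7, -309.4, 134.1], 'tilt', np.float64(26.3), 'yaw', np.float64(6.0))
225 [301.1 134.7] [66.6 71.8] ([728.1, -309.5, 133.0], 'tilt', np.float64(25.6), 'yaw', np.float64(5.9))
110 [301.  134.1] [35.9 38.5] ([726.6, -309.4, 134.2], 'tilt', np.float64(26.3), 'yaw', np.float64(6.6))
150 [301.1 134.1] [36.7 39.2] ([722.4, -309.2, 137.5], 'tilt', np.float64(26.5), 'yaw', np.float64(6.2))
180 [301.1 134.1] [37.3 39.7] ([719.4, -309.0, 139.7], 'tilt', np.float64(27.0), 'yaw', np.float64(6.2))
[(array([354.7, 152.1]), 253), (array([253.3, 160.6]), 72)]
[ 746.8 -360.6   95. ]
[ 743.6 -265.6   95. ]
[299.90147718 178.9659828 ]
84 [315.03145154 250.22097671]
-30 [314.60532633 348.55364631]
cap [([315.2, 331.5], [282, 286, 68, 89, 4810])] violet [([314.8, 261.3], [280, 224, 71, 78, 3713])]
```

Add to h.py:
```python
t=np.radians(26.4);sx=np.array([np.cos(.106),-np.sin(.106),0]);sy=np.array([-sx[1],sx[0],0])
L=np.array([725,-309.8,135.5]);lz=-sx*np.sin(t)+np.array([0,0,np.cos(t)])
FM=np.c_[np.cross(-sy,-lz),-sy,-lz]
```

Run:
```python
from h import *
go(L+lz*(140+84),FM)
```

```text
shift [174.6 -10.3 -40.5] turn [ 0.001 -0.466  0.008]
```

The manual's scale: shifts go in units of 20 mm and turns go in units of 0.25 rad. Converting my numbers, 174 mm is 8.7, 160 mm is 8, -0.466 rad is -1.864.

{"api": "nudge_tcp", "payload": {"increments": [[[15, 0.75, -0.05, -0.75, 0, -0.12, 0], [15, 2, -0.15, -1.5, 0, -0.4, 0], [15, 3.25, -0.25, -2, 0, -0.72, 0], [15, 4.5, -0.3, -2.25, 0, -1.04, 0], [15, 5.75, -0.4, -2.25, 0, -1.36, 0], [15, 7, -0.45, -2.1, 0, -1.64, 0], [15, 8, -0.5, -2.05, 0, -1.8, 0.032], [15, 8.7, -0.5, -2, 0, -1.864, 0.032], [15, 8.7, -0.5, -2, 0, -1.864, 0.032], [15, 8.7, -0.5, -2, 0, -1.864, 0.032], [15, 8.7, -0.5, -2, 0, -1.864, 0.032], [15, 8.7, -0.5, -2, 0, -1.864, 0.032]]]}}

```text
time_s: 11.43
tcp_pos: [624.8, -299.7, 332.8]
tool_rot: [0.972, -0.052, 0.227, 0.012]
ft_force: [-0.5, -0.0, -0.8]
opening: 24.7
finger_force: 59.2
```

Run:
```python
from h import *
go(L+lz*(90+84),FM)
S=ctrl.capture("side")
cv2.imwrite("pics/s5.png",cv2.resize(S["frame"][40:240,210:410],None,fx=3,fy=3,interpolation=2))
```

```text
shift [ 2.5 -0.6 47.5] turn [ 0.     0.002 -0.001]
```

View pics/s5.png

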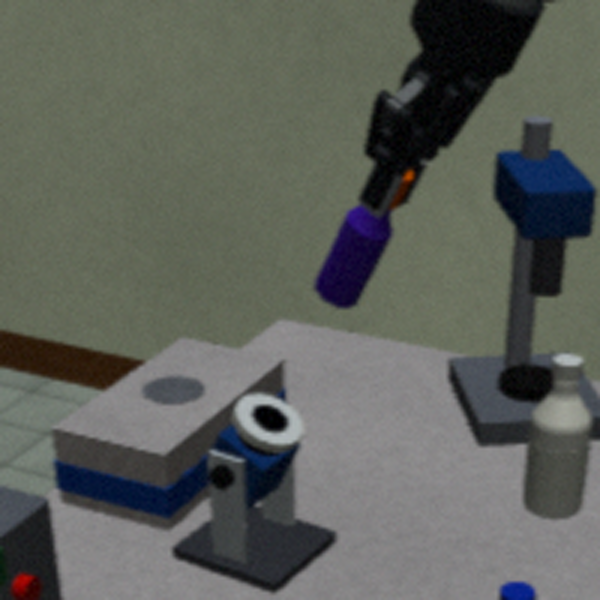

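The side crop shows the bottle straight in the gripper, with its base at (337,297) and its axis pointing at the lens at (270,418). The final approach along the axis is next.

{"api": "nudge_tcp", "payload": {"increments": [[[15, 0.125, -0.03, 0.6, 0, 0, 0], [15, 0.125, -0.03, 1.3, 0, 0, 0], [15, 0.125, -0.03, 1.9, 0, 0, 0], [15, 0.125, -0.03, 2.25, 0, 0, 0], [15, 0.125, -0.03, 2.375, 0, 0, 0], [15, 0.125, -0.03, 2.375, 0, 0, 0], [15, 0.125, -0.03, 2.375, 0, 0, 0], [15, 0.125, -0.03, 2.375, 0, 0, 0], [15, 0.125, -0.03, 2.375, 0, 0, 0], [15, 0.125, -0.03, 2.375, 0, 0, 0]]]}}

```text
time_s: 12.32
tcp_pos: [648.9, -301.7, 292.8]
tool_rot: [0.972, -0.052, 0.228, 0.012]
ft_force: [-1.1, -0.5, -0.9]
opening: 24.6
finger_force: 59.2
```

Run:
```python
from h import *
go(L+lz*(90+84),FM)
S=ctrl.capture("side");h=cv2.cvtColor(S["frame"],cv2.COLOR_BGR2HSV).astype(int)
m=(h[...,0]>120)&(h[...,0]<140)&(h[...,1]>120);m[:,410:]=0;m[250:]=0
v=max(blobs(m),key=lambda b:b[1][4]);pts=np.argwhere(m)[:,::-1].astype(np.float32)
d=cv2.fitLine(pts,2,0,.01,.01).ravel();print("img axis",v,np.degrees(np.arctan2(d[1],d[0])))
q=proj(S,np.array([L+lz*90,L+lz*156,L]));e=q[0]-q[1];print("pred",q.round(1).tolist(),np.degrees(np.arctan2(e[1],e[0])))
k=(np.array([299.7,179.0])-d[2:]);print("lens offset from axis px",k[0]*d[1]-k[1]*d[0])
W=ctrl.capture("wrist");print("lens in wrist",proj(W,L));cv2.imwrite("pics/w6.png",W["frame"])
T=ctrl.capture("top")
h=cv2.cvtColor(T["frame"],cv2.COLOR_BGR2HSV).astype(int);m=(h[...,0]>120)&(h[...,0]<140)&(h[...,1]>120);m[:,:380]=0;m[:,470:]=0
print("top violet",blobs(m),proj(T,np.array([L+lz*90,L+lz*156])).round(1).tolist())
```

```text
shift [-1.4  0.   0.9] turn [ 0.001  0.001 -0.   ]
img axis ([317.7, 140.2], [307, 125, 23, 31, 424]) -64.00348
pred [[313.0, 152.4], [323.8, 130.7], [299.7, 179.3]] 116.3849589712266
lens offset from axis px 1.1471284102833224
lens in wrist [315.07328087 218.78217699]
top violet [([423.8, 170.4], [416, 166, 18, 10, 108])] [[421.5, 174.0], [426.5, 179.1]]
```

Run:
```python
from h import *
c=ctrl.capture("wrist");s=ctrl.get_state();Q=R.from_quat(s["tool_rot"])
h=cv2.cvtColor(c["frame"],cv2.COLOR_BGR2HSV).astype(int);H=h[...,0]
print("cap",blobs((H<20)&(H>5)&(h[...,1]>100)&(h[...,2]>100),400),"violet",blobs((H>120)&(H<145)&(h[...,1]>90),400))
for x,d in((-13,-30),(18,84),(18,80)):print(x,d,proj(c,s["tcp_pos"]+Q.apply([x,0,d])).round(1),proj(c,s["tcp_pos"]+Q.apply([x+2,0,d])).round(1))
S=ctrl.capture("side")
I=cv2.cvtColor(S["frame"],6)
p=(L+lz*115);a=proj(S,p);b=proj(S,p+lz*20);u=(b-a)/np.linalg.norm(b-a);n=np.array([-u[1],u[0]])
if n[0]<0:n=-n
f=240/np.tan(np.radians(S["fovy"])/2);dep=np.linalg.norm(p-S["eye"]);print("px/mm",f/dep,n)
tt=np.arange(-16,16.5,1)
prof=np.mean([cv2.remap(I.astype(np.float32),np.float32([a[0]+k*u[0]+tt*n[0]]),np.float32([a[1]+k*u[1]+tt*n[1]]),1)[0] for k in(-4,-2,0,2,4)],0)
print(list(zip(tt.tolist(),prof.round(0).tolist())))
```

```text
cap [([315.3, 331.1], [281, 286, 69, 88, 4880])] violet [([314.9, 261.1], [280, 217, 71, 86, 3780])]
-13 -30 [314.7 377.2] [314.7 372.6]
18 84 [315.1 222.2] [315.1 219.2]
18 80 [315.1 223.7] [315.1 220.7]
px/mm 0.4207105653648523 [0.89582845 0.44440003]
[(-16.0, 101.0), (-15.0, 101.0), (-14.0, 100.0), (-13.0, 101.0), (-12.0, 101.0), (-11.0, 101.0), (-10.0, 98.0), (-9.0, 80.0), (-8.0, 45.0), (-7.0, 24.0), (-6.0, 19.0), (-5.0, 19.0), (-4.0, 18.0), (-3.0, 15.0), (-2.0, 16.0), (-1.0, 16.0), (0.0, 14.0), (1.0, 13.0), (2.0, 13.0), (3.0, 13.0), (4.0, 14.0), (5.0, 14.0), (6.0, 29.0), (7.0, 69.0), (8.0, 105.0), (9.0, 115.0), (10.0, 114.0), (11.0, 115.0), (12.0, 117.0), (13.0, 118.0), (14.0, 120.0), (15.0, 120.0), (16.0, 121.0)]
```

View pics/w6.png

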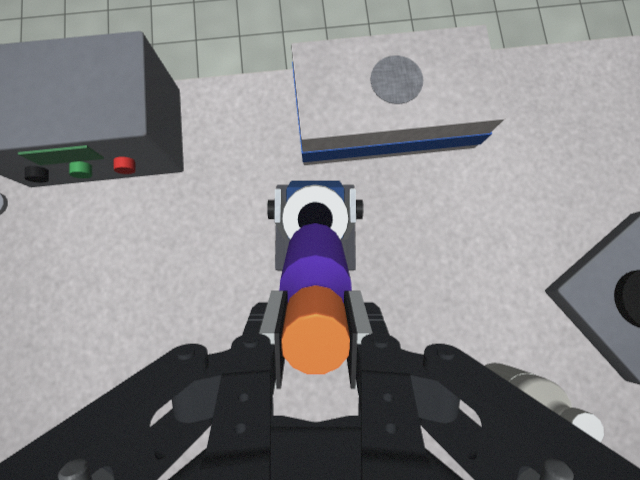

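The wrist view shows the bottle centred laterally on the ring (lens at (315,218), base just in front of it). I'll apply the 1.5 mm correction, settle, and check before handing in.

Converted, -1.5 mm is -0.075, 0.9 mm is 0.045.

{"api": "nudge_tcp", "payload": {"increments": [[[15, -0.075, 0, 0.045, 0, 0, 0], [15, -0.075, 0, 0.045, 0, 0, 0], [15, -0.075, 0, 0.045, 0, 0, 0], [15, -0.075, 0, 0.045, 0, 0, 0], [15, -0.075, 0, 0.045, 0, 0, 0], [15, -0.075, 0, 0.045, 0, 0, 0], [15, -0.075, 0, 0.045, 0, 0, 0], [15, -0.075, 0, 0.045, 0, 0, 0]]]}}

```text
time_s: 13.23
tcp_pos: [648.0, -301.5, 290.5]
tool_rot: [0.972, -0.052, 0.227, 0.012]
ft_force: [0.1, -0.3, -1.0]
opening: 24.5
finger_force: 59.1
```

Run:
```python
from h import *
go(L+lz*(90+84),FM)
s=ctrl.get_state();print(abs(s["qd"]).max(),s["opening"],s["finger_force"])
T=ctrl.capture("top");h=cv2.cvtColor(T["frame"],cv2.COLOR_BGR2HSV).astype(int);H,s_,v=h[...,0],h[...,1],h[...,2]
sub=np.zeros(H.shape,bool);sub[200:310,100:370]=1
print(blobs((H>105)&(H<122)&(s_>140)&(v>120)&sub),blobs(((H<6)|(H>172))&(s_>120)&sub))
```

```text
shift [ 0.5  0.1 -0.7] turn [ 0.     0.002 -0.   ]
0.0011171037525483658 24.50748527187111 59.14969503879547
[([166.0, 228.8], [161, 224, 11, 11, 101]), ([197.6, 233.3], [192, 228, 12, 12, 104]), ([355.3, 294.7], [350, 289, 12, 12, 114])] [([135.1, 265.8], [108, 244, 52, 42, 1186]), ([189.0, 274.0], [162, 251, 53, 43, 1250])]
```

```bash
python3 -c "
from workcell import ctrl
print(ctrl.finish_job())"
```

```text
the job is handed in; nothing more can be done
None
```

I pulled the fork to its end stop, then lifted out the orange-capped bottle and handed the job in at about 13 s. The bottle was held still about 90 mm from the lens, base facing it and centred to within about 2 mm by my measurements, with the camera and other bottles untouched.

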